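# Set and lock the blade guide

### The arm

A 6-joint arm with a two-finger parallel gripper is mounted at the origin on the work surface. World frame = base frame: x ahead of the robot, y to its left, z up, the work surface at z = 0. Lengths are in m, angles in rad, forces in N, time in s.
With the tool pointing down it reaches from about 0.3 to 0.875 m from the base axis. Payload 6.4 kg.
Tool frame: the origin (TCP) lies at the very end of the fingers, on their centre line; the grasp point (between the pads) lies 19 mm behind it; z points along the fingers, y is the direction in which the jaws open and shut (so a half turn about z gives the same grasp; the last joint's range is limited). The gripper opens to 85 mm and grips with 20 to 120 N. Pads are 22 mm wide; open, the fingers measure 114 mm over their backs; the gripper's body (76 mm by 85 mm) begins 54 mm behind the grasp point. The pads swing forward as they close: fully open they stand 13 mm farther back than shut.
Start: joints at [1.117, 0.181, 1.607, -0, 1.354, -0.206], TCP at [0.141, 0.557, 0.198] pointing down, gripper open.
Joint ranges: [-2.99, 2.99], [-0.89, 2.07], [0.3, 2.58], [-1.14, 4.28], [0, 2.63], [-3.12, 3.12]. Speed limits (rad/s): [2.57, 2.57, 3.01, 3.14, 3.14, 3.14].

### API

Orientations are given as a unit quaternion [w, x, y, z].
In Python, from bench import telemetry, imaging, ctrl gives the robot as it stands.
- The arm moves only by the shell command python3 -m pendant 'ROWS' [OPENING]. ROWS is JSON, a list that holds one entry, the list of rows, each a list of 6 numbers: the shift along the tool's x, y, z in units of 200 mm (1.0 is 200 mm), then the turn, a rotation vector about the tool's x, y, z in units of pi rad (1.0 is pi rad). In form: [[[tx, ty, tz, rx, ry, rz], ...]]. A call has 1 to 12 rows; each row shifts and turns the pose as measured when the row begins, along the tool's axes as they then stand; what a row does not reach is not made up. A row lasts 1/8 s, in which the tool goes at most 62.5 mm and 10.7 degrees, less where a joint would pass 70% of its speed; a pose out of reach is approached as far as the arm can. A call with a number of a shift or a turn outside -1 to 1 is refused whole. A call with a gripper value outside its range is refused whole. OPENING is the closure, from 0 (fully open) to 1 (shut), set as the call begins (- or left out, the last holds). The fingers move at their own pace and stop on an object; the grip force is fixed at half the most. Time passes only in rows, so rows that do not move let the fingers close. It gives the time, the measured TCP pose, the force and the opening at its end, in the units of the state.
- telemetry.get_obs(): the state, without advancing time (a new reading comes with each control period).
- imaging.camera(name): name is "scene" or "top"; returns a dict with "pixels" (384x512x3 uint8, blue, green, red), "vfov" (degrees; the focal length in pixels is half the picture's height over the tangent of half this angle, whatever the lens; pixels are square), "cx", "cy" (the principal point, pixels), "distortion" ([k1, k2, p1, p2, k3] as OpenCV has them; the pictures are not rectified), "R" (3x3) and "t" (3): a world point X has camera coordinates R X + t. Camera axes: x right, y down, z forward; pixel columns grow to the right and rows downward; lengths in m; the calibration is good to about 2 mm. A picture is of the moment at which its call begins. There is no depth.
- ctrl.hand_in(): hands the job in, once; it reports no verdict.
The state is a dict: "time_s": time; "q": joint angles; "dq": joint speeds; "joint_efforts": joint torques, N m; "eef_pos": TCP position; "eef_rot": TCP orientation; "wrist_force": force on the tool from outside, world axes, zero at the start; "torque": the same for the moment, N m; "opening": opening from 0.0 (shut) to 1.0 (fully open).
Only numpy, scipy, OpenCV 4.12 (cv2) and the standard library are available. Lean on these libraries where they do the work, as an engineer would, in place of code of your own. Each camera call takes 0.05 s, during which the arm holds its last target.

### The job

With one fingertip, push the orange guide arm round until it points straight at the yellow stud, then push the red lock lever all the way round, anticlockwise seen from above, to its stop. Push the arm gently and never pinch it or lift it off its seat. Leave the arm pointing at the yellow stud and do not disturb the loose things standing about.

Things in the scene. Friction and masses are not known exactly. Their poses are not given: they have to be found in the camera images.
- jig: the guide jig: fixed grey plate 270 x 360 mm (its x and y), 12 mm thick. Origin at the centre of its underside, on the bench. At yaw 0 its x points away from the robot, y to the left. It carries the orange arm, red lever and two studs; a steel stop post (12 mm across, top 66 mm above the bench) stands 47 mm from the pivot, just beyond the lever's end position
- pivot (a point): on the jig plate's top (12 mm above the bench), on the upright axis that the orange arm and red lever both turn about; 60 mm from the jig's origin along the jig's +x
- guide_arm (a joint): turn of the orange arm, rad, positive anticlockwise from above; pushing it takes only about 2 N; at 0 the arm points along the jig's -x (to the robot's side). Range -1.25 to 1.25, starts within 0.35 of 0. Stiff by friction (about 1.5 N at 95 mm from the pivot) and stays where it is left
- guide_tip (a point): pointed steel end of the orange arm, 130 mm from the pivot; its x axis points outward along the arm, z up. The arm is a straight bar 12 mm wide and 20 mm tall (its steel point is narrower from 105 mm out), from 19 to 39 mm above the bench; this point is at mid-height. It can be pushed sideways anywhere between 35 and 110 mm from the pivot
- seat_lift (a joint): how far the orange arm has been raised off its seat along the pivot pin, m; 0 = seated by its own weight (stop at 0.012)
- lock_lever (a joint): turn of the red lever, rad, positive anticlockwise from above; 0 = open, pointing 0.75 rad clockwise of the jig's +x; 1.5 = locked, at its stop, pointing 0.75 rad anticlockwise of the jig's +x. Starts between 0 and 0.4. Stiff by friction (about 2 N at 65 mm from the pivot), stays where it is left; it does not move the arm, and the arm can still be knocked when locked
- lever_tip (a point): centre of the red ball (22 mm across) at the lever's end, 80 mm from the pivot, 63 mm above the bench; x axis points outward along the lever. The lever is a bar 12 mm wide, from 56 to 70 mm above the bench, on the far side of the pivot from the orange arm
- yellow_stud: the yellow stud to point at: round, 24 mm across, 8 mm tall, fixed on the plate 144 to 205 mm from the pivot, to the left or right; origin at its underside's centre, 12 mm above the bench
- blue_stud: the blue stud, same size, on the other side: not the one wanted
- oil_can: green oil can, 56 mm across, 120 mm tall, loose; origin at the centre of its underside
- whetstone: grey and terracotta whetstone, 150 x 50 x 25 mm, loose; origin at the centre of its underside
- handle: turned wooden tool handle standing on end, 35 mm across, 115 mm tall, loose; origin at the centre of its underside
- disc: yellow grinding disc, 100 mm across, 12 mm thick, lying flat, loose; origin at the centre of its underside
- hammer: hammer lying beyond the jig, 240 mm long, loose
- rivet_tin: small open aluminium tin, 48 mm across, 45 mm tall, standing loose on the jig plate's far left corner; origin at the centre of its underside
- bush: brass bush, 32 mm across, 30 mm tall, standing loose on the jig plate's far right corner; origin at the centre of its underside

How it is judged:
On the way, in this order (a step that is already met when the one before it is completed fails the run):
1. the orange arm points at the yellow stud while the lever is still open (y of yellow_stud in the frame of guide_tip between -0.009 and 0.009 m and x of yellow_stud in the frame of guide_tip above 0 m and value of joint lock_lever below 0.8 rad), for 0.3 s.
2. the red lever is at its stop (value of joint lock_lever above 1.4 rad), for 0.2 s.
At the end, for the whole second after the job is handed in: the arm's centre line passes within 9 mm of the yellow stud's centre (inside the stud's outline) and its tip is on the stud's side, the arm is seated (within 3 mm) and still, and the lever is within 0.1 rad of its stop (y of yellow_stud in the frame of guide_tip between -0.009 and 0.009 m and x of yellow_stud in the frame of guide_tip above 0 m and value of joint lock_lever above 1.4 rad and value of joint seat_lift below 0.003 m and velocity of joint guide_arm between -0.05 and 0.05 rad/s); the robot touches nothing.
It fails at once if the fingers pinch the orange arm or press on it with more than 18 N (contact force between the fingers and guide_arm above 18 N).
It fails at once if the arm is lifted more than 6 mm off its seat (value of joint seat_lift above 0.006 m).
It fails at once if a loose thing is moved or lifted by more than 20 mm (distance of any of oil_can, whetstone, handle, disc, hammer, rivet_tin, bush from where it was at the start of the episode above 0.02 m).
It also fails if it takes over 58 s, if anything falls off the work surface, if the arm or the gripper's body presses on something with over 40 N, if the wrist force passes 120 N, or if a joint passes its speed limit or range.

## Working session

There is one attempt and no reset: what is moved stays moved. The work goes in short steps, Python scripts to look and compute and a shell command to move; the robot and the scene stay as the last step left them, time stands still between calls to the robot, and variables do not carry over. Pictures are saved under pics/ and viewed, and the job is handed in when it is done.

```bash
mkdir -p pics; ls; python3 - <<'E'
from bench import telemetry, imaging
import cv2
print(telemetry.get_obs())
for n in("scene","top"):
    c=imaging.camera(n); cv2.imwrite(f"pics/{n}0.png",c["pixels"]); print({k:v for k,v in c.items() if k!="pixels"})
E
```

```text
pics
{'time_s': 0.0, 'q': array([ 1.11672481e+00,  1.81535881e-01,  1.60801095e+00, -9.73805541e-06,
        1.35377120e+00, -2.06325889e-01]), 'dq': array([ 0.00179972,  0.00048316, -0.00051953,  0.0025404 ,  0.00086873,
       -0.0007855 ]), 'joint_efforts': array([-8.89229723e-04, -4.44873869e+01, -3.51331115e+01, -3.15723782e-04,
        9.26148175e-03,  2.88216904e-05]), 'eef_pos': array([0.14073228, 0.5568917 , 0.19728567]), 'eef_rot': array([-2.75213971e-04,  1.23555171e-01,  9.92337329e-01, -8.17627706e-04]), 'wrist_force': array([0.20521179, 0.40535251, 1.06652384]), 'torque': array([-2.51930753e-02, -1.01386984e-02, -6.09617258e-05]), 'opening': 1.0042782293308818}
{'vfov': 47.51922864661361, 'cx': 245.8629724546788, 'cy': 197.9563464375232, 'distortion': array([0.03802662, 0.        , 0.        , 0.        , 0.        ]), 'R': array([[ 0.87599069,  0.4821045 , -0.01468216],
       [ 0.38611112, -0.71916245, -0.57768813],
       [-0.28906491,  0.50038047, -0.81612552]]), 't': array([-0.52586502, -0.15016152,  1.17441031])}
{'vfov': 44.29679758002703, 'cx': 258.65004271221505, 'cy': 200.80929474785233, 'distortion': array([-0.1952174,  0.       ,  0.       ,  0.       ,  0.       ]), 'R': array([[-0.01478305, -0.99981028, -0.01268327],
       [-0.9921094 ,  0.01624624, -0.12431812],
       [ 0.12450059,  0.01074539, -0.99216135]]), 't': array([0.04791536, 0.55975114, 1.0715368 ])}
```

View pics/scene0.png

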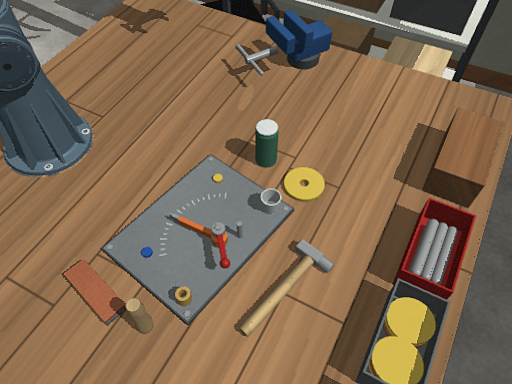

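View pics/top0.png

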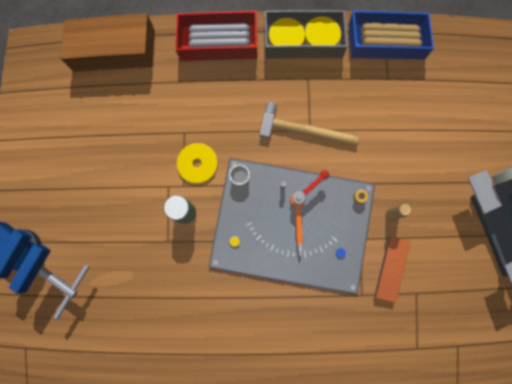

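The top view shows the yellow stud at (235,241), blue at (341,253), the hub at about (298,198), the arm tip near (300,258), the red ball at (325,174) and the post at (283,185). The scene view agrees. Next I'll measure positions.

```bash
cat > h.py <<'E'
import numpy as np, cv2
from bench import telemetry, imaging
def K(c):
    f=c["pixels"].shape[0]/2/np.tan(np.radians(c["vfov"]/2)); return np.array([[f,0,c["cx"]],[0,f,c["cy"]],[0,0,1]])
def ray(c,uv,z):
    uv=np.array(uv,float).reshape(-1,1,2)
    n=cv2.undistortPoints(uv,K(c),c["distortion"])[:,0]
    d=np.c_[n,np.ones(len(n))]@c["R"]; o=-c["R"].T@c["t"]
    return o+d*((z-o[2])/d[:,2])[:,None]
def proj(c,X):
    return cv2.projectPoints(np.array(X,float).reshape(-1,1,3),cv2.Rodrigues(c["R"])[0],c["t"],K(c),c["distortion"])[0][:,0]
def blobs(c,lo,hi,amin=8,box=None):
    h=cv2.cvtColor(c["pixels"],cv2.COLOR_BGR2HSV); m=cv2.inRange(h,np.array(lo),np.array(hi))
    if box is not None:
        k=np.zeros_like(m); k[box[1]:box[3],box[0]:box[2]]=255; m&=k
    n,l,s,ce=cv2.connectedComponentsWithStats(m)
    return m,l,[(i,s[i][4],ce[i],s[i]) for i in range(1,n) if s[i][4]>=amin]
BOX={"top":(205,155,380,297),"scene":(100,150,300,325)}
E
python3 - <<'E'
from h import *
for n in("top","scene"):
    c=imaging.camera(n)
    for nm,lo,hi,z in(("yellow",(22,150,120),(34,255,255),.020),("blue",(105,150,80),(130,255,255),.020),("orange",(5,170,120),(15,255,255),.039),("red",(0,180,60),(4,255,255),.063),("red2",(174,150,60),(180,255,255),.063)):
        m,l,b=blobs(c,lo,hi,box=BOX[n])
        for i,a,ce,s in b: print(n,nm,a,ce.round(1),s[:4],ray(c,ce,z)[0].round(4))
    # plate corners
    x0,y0,x1,y1=BOX[n]; im=c["pixels"][y0:y1,x0:x1]
    cv2.imwrite(f"pics/{n}1.png",cv2.resize(im,None,fx=4 if n=="top" else 3.2,fy=4 if n=="top" else 3.2,interpolation=cv2.INTER_CUBIC))
E
```

```text
top yellow 275 [210.1 166.1] [205 155  13  27] [0.6487 0.1553 0.02  ]
top yellow 68 [234.1 241.1] [230 237   9   9] [0.4674 0.0986 0.02  ]
top blue 55 [340.3 252.6] [337 249   8   8] [ 0.4361 -0.1516  0.02  ]
top orange 141 [298.4 225.2] [296 206   6  37] [ 0.5014 -0.0525  0.039 ]
top red 85 [317.5 180.3] [305 171  23  22] [ 0.6024 -0.0973  0.063 ]
scene yellow 383 [292.7 182.5] [284 168  16  31] [0.6372 0.1695 0.02  ]
scene yellow 56 [217.3 177.8] [213 174   9   8] [0.4681 0.0954 0.02  ]
scene blue 84 [146.5 251.7] [142 247  10  10] [ 0.4374 -0.1533  0.02  ]
scene orange 170 [196.6 226.6] [178 217  40  25] [ 0.5071 -0.0562  0.039 ]
scene orange 37 [224.7 238.8] [223 233   4  13] [ 0.5777 -0.0533  0.039 ]
scene red 183 [222.5 251.9] [217 234  13  34] [ 0.5977 -0.0936  0.063 ]
```

View pics/top1.png

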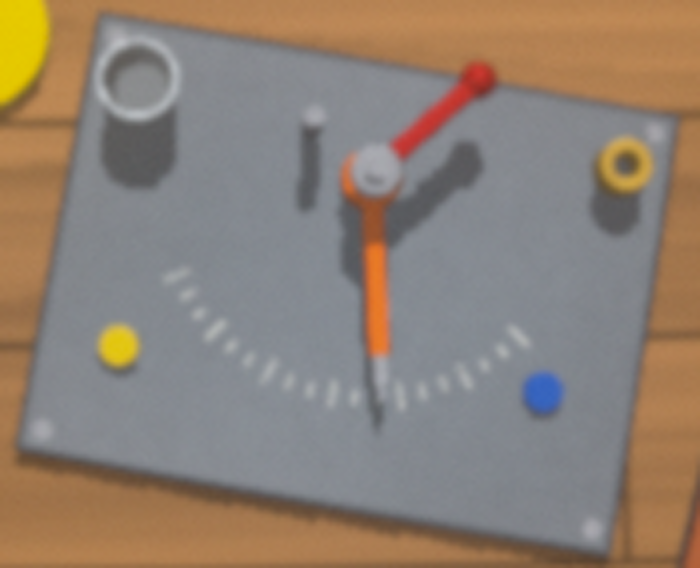

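View pics/scene1.png

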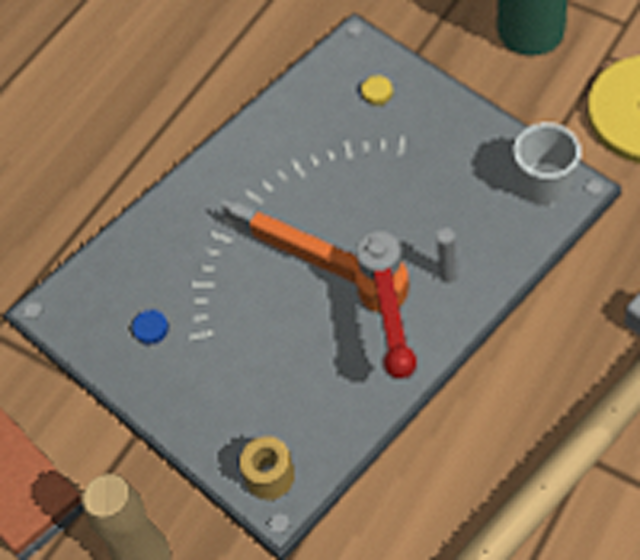

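The crops show the plate's corners, the hub, the post (314,117) left of the hub, and the ball (478,79) at the right. From the corners I'll get the jig pose and the pivot, and check them against both views.

```bash
cat >> h.py <<'E'
def jig(c,corn):  # far-left, far-right, near-right, near-left
    P=ray(c,corn,0.012)[:,:2]; ctr=P.mean(0)
    L=np.array([[.135,.18],[.135,-.18],[-.135,-.18],[-.135,.18]])
    A=P-ctr; yaw=np.arctan2((L[:,0]*A[:,1]-L[:,1]*A[:,0]).sum(),(L*A).sum())
    res=A-L@np.array([[np.cos(yaw),np.sin(yaw)],[-np.sin(yaw),np.cos(yaw)]])
    return ctr,yaw,ctr+.06*np.array([np.cos(yaw),np.sin(yaw)]),res
E
python3 - <<'E'
from h import *
s=imaging.camera("scene");t=imaging.camera("top")
T=np.array([[101,14],[677,118],[607,553],[20,452]])/4+np.array([205,155])-.375
S=np.array([[620,187],[283,557],[8,315],[353,14]])/3.2+np.array([100,150])-.34
for c,C in((t,T),(s,S)):
    a,y,p,r=jig(c,C); print(a.round(4),y.round(4),p.round(4),(r*1000).round(1).tolist())
# arm axes
for c,n in((t,"top"),(s,"scene")):
    m,l,b=blobs(c,(5,170,120),(15,255,255),box=BOX[n]); i=max(b,key=lambda q:q[1])[0]
    v,u=np.where(l==i); X=ray(c,np.c_[u,v],.037)[:,:2]; ce=X.mean(0); d=np.linalg.svd(X-ce)[2][0]; d*=-np.sign(d[0]); print(n,ce,d,np.degrees(np.arctan2(d[1],d[0])))
# hub top in both (z unknown), ball
def tri(a,b):
    Pm=[K(c)@np.c_[c["R"],c["t"]] for c in(t,s)]
    ua=cv2.undistortPoints(np.array([[a]],float),K(t),t["distortion"],P=K(t))[0].T; ub=cv2.undistortPoints(np.array([[b]],float),K(s),s["distortion"],P=K(s))[0].T
    X=cv2.triangulatePoints(Pm[0],Pm[1],ua,ub)[:,0]; return X[:3]/X[3]
tc=lambda u,v:(u/4+205-.375,v/4+155-.375); sc=lambda u,v:(u/3.2+99.66,v/3.2+149.66)
print("hub",tri(tc(376,168),sc(379,250)),"ball",tri(tc(479,78),sc(400,361)),"post",tri(tc(314,115),sc(446,236)))
E
```

```text
[ 0.5035 -0.041 ] -0.1925 [ 0.5624 -0.0525] [[-1.3, -2.0], [-1.9, 2.5], [3.1, 2.9], [0.2, -3.4]]
[ 0.5052 -0.0415] -0.1902 [ 0.5641 -0.0529] [[-3.0, -2.2], [-1.0, 1.8], [2.7, 3.1], [1.2, -2.7]]
top [ 0.50173853 -0.05263044] [-0.99999034 -0.00439642] -179.74810295908526
scene [ 0.50588688 -0.05523601] [-0.99902351  0.04418179] 177.46774547668258
hub [ 0.56355331 -0.05235093  0.07246217] ball [ 0.61552521 -0.11364522  0.06671163] post [ 0.59543113 -0.01820222  0.06610371]
```

```bash
cat >> h.py <<'E'
from scipy.spatial.transform import Rotation as Ro
def totool(targets):
    o=telemetry.get_obs(); q=o["eef_rot"]; R=Ro.from_quat([q[1],q[2],q[3],q[0]]).as_matrix(); p=o["eef_pos"]
    print("at",p.round(4),"t",round(o["time_s"],2),"F",o["wrist_force"].round(1),"yawY",np.degrees(np.arctan2(R[1,1],R[0,1])).round(1))
    for X in targets:
        X=np.array(X); print(X.round(4),(R.T@(X-p)/.2).round(3)); p=X
E
python3 -m pendant '[[[0,0,-0.15,0,0,0],[0,0,-0.15,0,0,0]]]' 1
python3 - <<'E'
from h import *
totool([[0.478,-0.112,0.24],[0.478,-0.112,0.10]])
E
```

```text
time_s: 0.55
eef_pos: [0.1401, 0.5554, 0.2558]
eef_rot: [-0.001, 0.124, 0.992, -0.004]
wrist_force: [-0.5, -0.5, -0.2]
opening: 0.605
at [0.1401 0.5554 0.2558] t 0.55 F [-0.5 -0.5 -0.2] yawY 75.8
[ 0.478 -0.112  0.24 ] [-2.457 -2.82   0.096]
[ 0.478 -0.112  0.1  ] [-0.001  0.005  0.7  ]
```

```bash
python3 -m pendant '[[[-0.2,-0.235,0,0,0,0],[-0.2,-0.235,0,0,0,0],[-0.2,-0.235,0,0,0,0],[-0.2,-0.235,0,0,0,0],[-0.2,-0.235,0,0,0,0],[-0.2,-0.235,0,0,0,0],[-0.2,-0.235,0,0,0,0],[-0.2,-0.235,0,0,0,0],[-0.2,-0.235,0,0,0,0],[-0.2,-0.235,0,0,0,0],[-0.2,-0.235,0,0,0,0],[-0.2,-0.235,0,0,0,0]]]'
python3 - <<'E'
from h import *
totool([[0.478,-0.112,0.24],[0.478,-0.112,0.10]])
E
```

```text
time_s: 2.05
eef_pos: [0.4736, -0.1147, 0.2635]
eef_rot: [0.006, 0.12, 0.993, 0.001]
wrist_force: [0.3, 0.9, -0.2]
opening: 0.001
at [ 0.4736 -0.1147  0.2635] t 2.05 F [ 0.3  0.9 -0.2] yawY 76.2
[ 0.478 -0.112  0.24 ] [-0.017  0.018  0.118]
[ 0.478 -0.112  0.1  ] [ 0.008 -0.002  0.7  ]
```

```bash
python3 -m pendant '[[[-0.01,0.015,0.2,0,0,0],[0,0,0.25,0,0,0],[0,0,0.25,0,0,0],[0,0,0.1,0,0,0],[0,0,0,0,0,0]]]'
python3 - <<'E'
from h import *
totool([[0.478,-0.112,0.025]])
for n in("top","scene"):
    c=imaging.camera(n); x0,y0,x1,y1=BOX[n]; k=4 if n=="top" else 3.2
    cv2.imwrite(f"pics/{n}2.png",cv2.resize(c["pixels"][y0:y1,x0:x1],None,fx=k,fy=k,interpolation=cv2.INTER_CUBIC))
E
```

```text
time_s: 2.68
eef_pos: [0.4803, -0.1186, 0.0995]
eef_rot: [0.007, 0.124, 0.992, -0.0]
wrist_force: [0.1, -0.5, 0.4]
opening: 0.005
at [ 0.4803 -0.1186  0.0995] t 2.67 F [ 0.1 -0.5  0.4] yawY 75.8
[ 0.478 -0.112  0.025] [0.024 0.029 0.372]
```

View pics/top2.png

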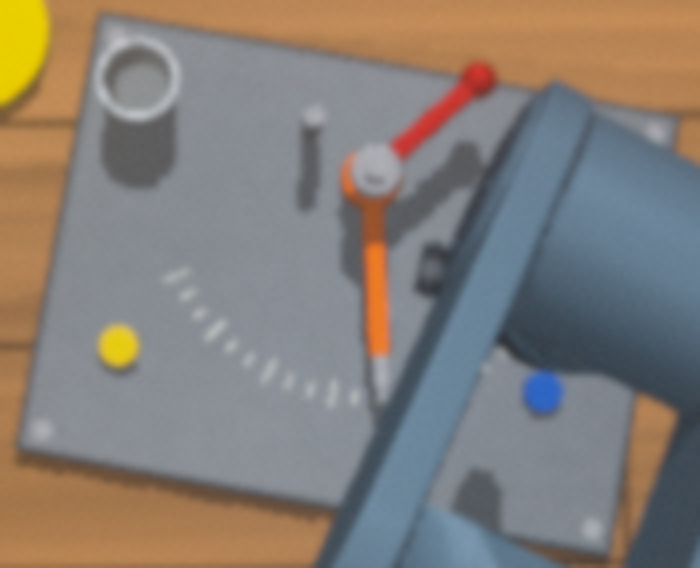

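View pics/scene2.png

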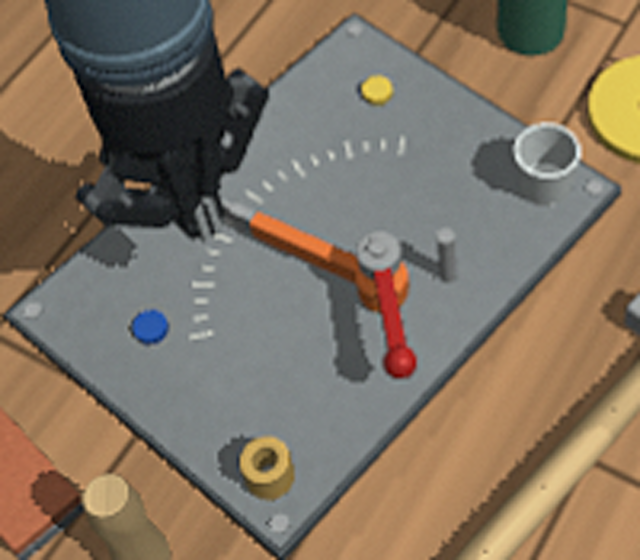

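The top view is partly hidden by the wrist, but the scene view shows the shut fingertip at about (205,235) in the crop, beside the arm on its right. It is clear of the blue stud, so I'll descend.

```bash
python3 -m pendant '[[[0.01,0.0,0.15,0,0,0],[0.01,0.0,0.13,0,0,0],[0,0,0.09,0,0,0],[0,0,0,0,0,0]]]'
python3 - <<'E'
from h import *
totool([[0.478,-0.09,0.027]])
c=imaging.camera("scene"); x0,y0,x1,y1=BOX["scene"]; k=3.2
cv2.imwrite(f"pics/scene3.png",cv2.resize(c["pixels"][y0:y1,x0:x1],None,fx=k,fy=k,interpolation=cv2.INTER_CUBIC))
E
```

```text
time_s: 3.28
eef_pos: [0.4858, -0.1217, 0.0336]
eef_rot: [0.016, 0.123, 0.992, -0.003]
wrist_force: [-0.1, -0.1, -0.6]
opening: -0.001
at [ 0.4858 -0.1217  0.0336] t 3.27 F [-0.1 -0.1 -0.6] yawY 75.8
[ 0.478 -0.09   0.027] [0.078 0.144 0.03 ]
```

View pics/scene3.png

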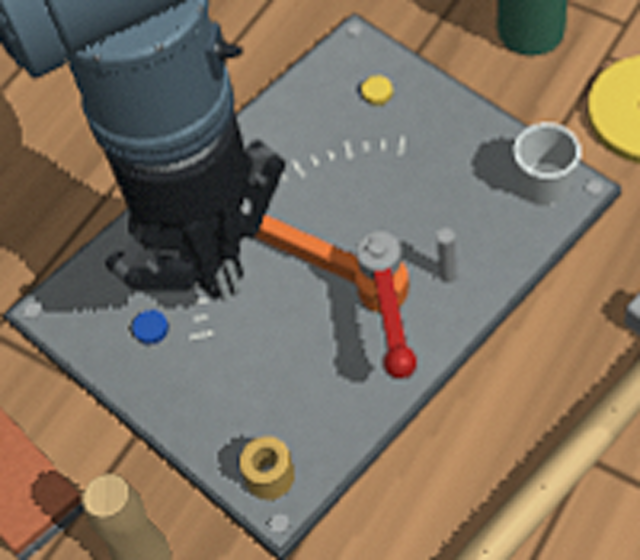

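```bash
cat >> h.py <<'E'
PV=np.array([.5633,-.0527]); ST=np.array([.4677,.097])
def armpt(th,r,e,z):
    a=np.radians(th); u=np.array([np.cos(a),np.sin(a)]); t=np.array([np.sin(a),-np.cos(a)]); return np.r_[PV+r*u-e*t,z]
E
python3 - <<'E'
from h import *
totool([[.478,-.105,.027]]+[armpt(th,85,0,0)*0+armpt(th,.085,.022,.027) for th in range(185,139,-5)])
E
```

```text
at [ 0.4866 -0.1221  0.0345] t 3.33 F [-0.2  0.   0. ] yawY 75.8
[ 0.478 -0.105  0.027] [0.064 0.073 0.035]
[ 0.4805 -0.082   0.027 ] [ 0.016  0.114 -0.001]
[ 0.4783 -0.0747  0.027 ] [ 0.02   0.033 -0.001]
[ 0.4767 -0.0672  0.027 ] [ 0.017  0.034 -0.001]
[ 0.4758 -0.0596  0.027 ] [ 0.014  0.036 -0.001]
[ 0.4755 -0.052   0.027 ] [ 0.011  0.037 -0.   ]
[ 0.4759 -0.0443  0.027 ] [ 0.007  0.038 -0.   ]
[ 0.477  -0.0367  0.027 ] [ 0.004  0.038 -0.   ]
[ 0.4787 -0.0293  0.027 ] [ 0.001  0.038 -0.   ]
[ 0.4811 -0.022   0.027 ] [-0.003  0.038 -0.   ]
[ 0.484  -0.0149  0.027 ] [-0.006  0.038  0.   ]
```

Also correcting the 1.8° tilt is unnecessary at this scale. I'll approach the arm and watch the wrist force.

```bash
python3 -m pendant '[[[0.04,0.04,0.04,0,0,0],[0.03,0.04,0,0,0,0],[0.02,0.04,0,0,0,0],[0.015,0.035,0,0,0,0],[0.02,0.03,0,0,0,0]]]'
python3 - <<'E'
from h import *
totool([armpt(th,.085,.022,.027) for th in range(180,129,-5)])
c=imaging.camera("scene"); x0,y0,x1,y1=BOX["scene"]; k=3.2
cv2.imwrite(f"pics/scene4.png",cv2.resize(c["pixels"][y0:y1,x0:x1],None,fx=k,fy=k,interpolation=cv2.INTER_CUBIC))
E
```

```text
time_s: 3.95
eef_pos: [0.4733, -0.0783, 0.0285]
eef_rot: [0.02, 0.123, 0.992, -0.005]
wrist_force: [0.2, 0.8, 1.0]
opening: -0.001
at [ 0.4733 -0.0783  0.0285] t 3.95 F [0.2 0.8 1. ] yawY 75.8
[ 0.4783 -0.0747  0.027 ] [-0.02   0.024  0.008]
[ 0.4767 -0.0672  0.027 ] [ 0.017  0.034 -0.001]
[ 0.4758 -0.0596  0.027 ] [ 0.014  0.036 -0.001]
[ 0.4755 -0.052   0.027 ] [ 0.011  0.037 -0.001]
[ 0.4759 -0.0443  0.027 ] [ 0.007  0.038 -0.   ]
[ 0.477  -0.0367  0.027 ] [ 0.004  0.038 -0.   ]
[ 0.4787 -0.0293  0.027 ] [ 0.001  0.038 -0.   ]
[ 0.4811 -0.022   0.027 ] [-0.003  0.038 -0.   ]
[ 0.484  -0.0149  0.027 ] [-0.006  0.038  0.   ]
[ 0.4876 -0.0082  0.027 ] [-0.009  0.037  0.   ]
[ 0.4918 -0.0017  0.027 ] [-0.012  0.036  0.   ]
```

View pics/scene4.png

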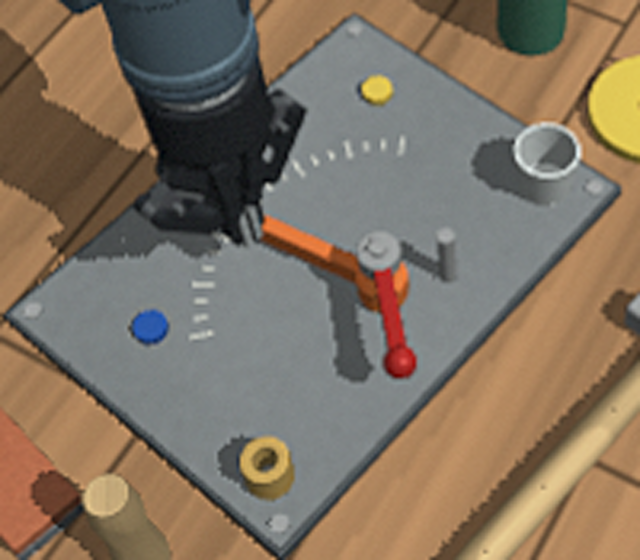

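The fingertip at crop (250,230) is beside the arm, about to touch it. Now I'll push along the arc.

```bash
python3 -m pendant '[[[0.005,0.036,0.003,0,0,0],[0.01,0.036,0.002,0,0,0],[0.01,0.037,0.0,0,0,0],[0.01,0.038,0,0,0,0],[0.006,0.038,0,0,0,0]]]'
python3 - <<'E'
from h import *
totool([armpt(th,.085,.022,.027) for th in range(170,124,-5)])
c=imaging.camera("scene"); x0,y0,x1,y1=BOX["scene"]; k=3.2
cv2.imwrite(f"pics/scene5.png",cv2.resize(c["pixels"][y0:y1,x0:x1],None,fx=k,fy=k,interpolation=cv2.INTER_CUBIC))
E
```

```text
time_s: 4.62
eef_pos: [0.4739, -0.0374, 0.0266]
eef_rot: [0.019, 0.123, 0.992, -0.004]
wrist_force: [0.1, -0.1, -0.1]
opening: -0.001
at [ 0.4739 -0.0374  0.0266] t 4.62 F [ 0.1 -0.1 -0.1] yawY 75.8
[ 0.4758 -0.0596  0.027 ] [-0.036 -0.106 -0.   ]
[ 0.4755 -0.052   0.027 ] [ 0.011  0.037 -0.001]
[ 0.4759 -0.0443  0.027 ] [ 0.007  0.038 -0.   ]
[ 0.477  -0.0367  0.027 ] [ 0.004  0.038 -0.   ]
[ 0.4787 -0.0293  0.027 ] [ 0.001  0.038 -0.   ]
[ 0.4811 -0.022   0.027 ] [-0.003  0.038 -0.   ]
[ 0.484  -0.0149  0.027 ] [-0.006  0.038  0.   ]
[ 0.4876 -0.0082  0.027 ] [-0.009  0.037  0.   ]
[ 0.4918 -0.0017  0.027 ] [-0.012  0.036  0.   ]
[0.4965 0.0043 0.027 ] [-0.015  0.035  0.   ]
```

View pics/scene5.png

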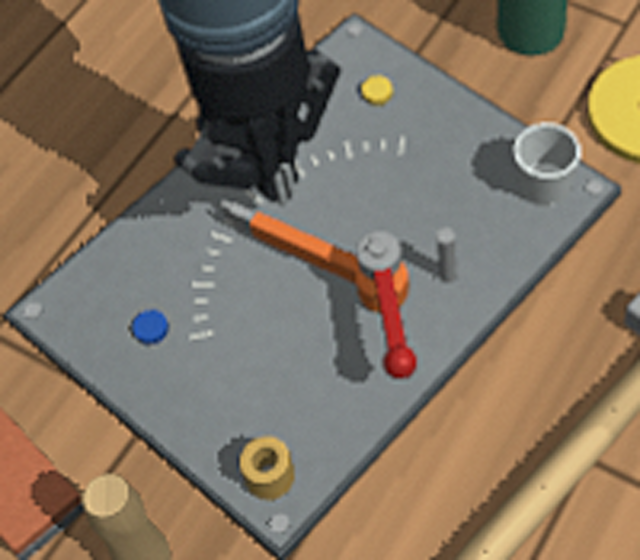

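```bash
python3 - <<'E'
from h import *
c=imaging.camera("scene");p=telemetry.get_obs()["eef_pos"]
print(p,(proj(c,[p,p+[0,0,.02],p+[0,0,.04]])-[99.66,149.66])*3.2)
x0,y0,x1,y1=170,180,220,230
cv2.imwrite("pics/z5.png",cv2.resize(c["pixels"][y0:y1,x0:x1],None,fx=12,fy=12,interpolation=cv2.INTER_CUBIC))
t=imaging.camera("top");x0,y0,x1,y1=BOX["top"]
cv2.imwrite("pics/top5.png",cv2.resize(t["pixels"][y0:y1,x0:x1],None,fx=4,fy=4,interpolation=cv2.INTER_CUBIC))
E
```

```text
[ 0.47393349 -0.03714245  0.02656496] [[287.16096691 216.45104835]
 [283.73738438 201.02835026]
 [280.19606644 185.08422653]]
```

View pics/z5.png

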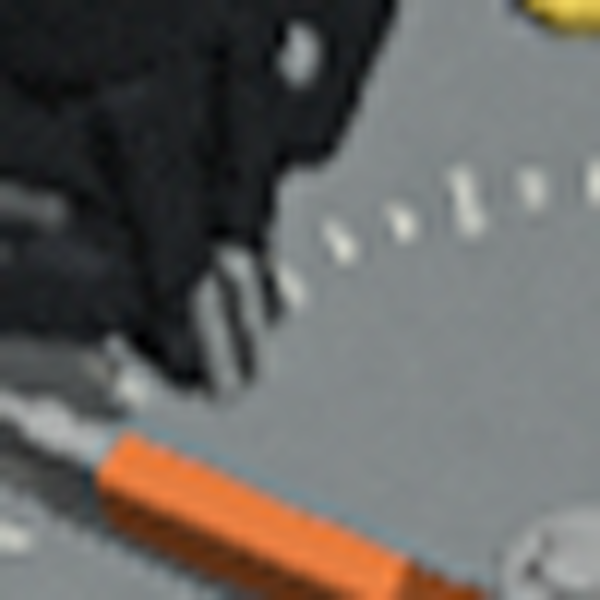

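View pics/top5.png

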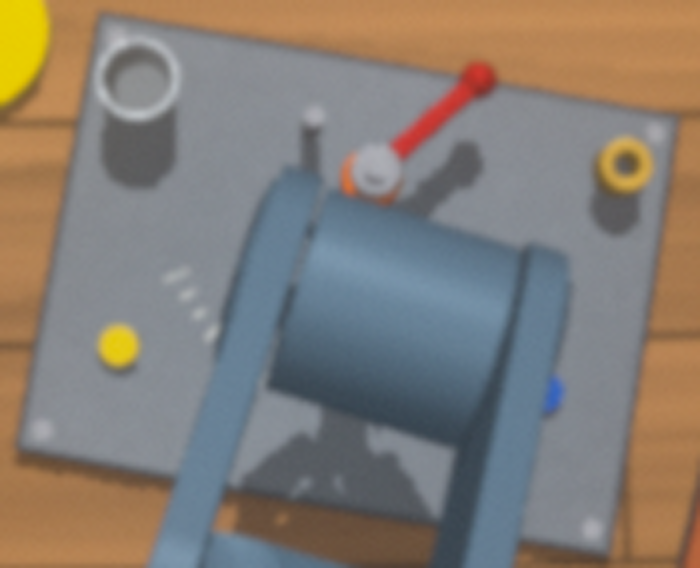

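```bash
python3 - <<'E'
from h import *
c=imaging.camera("scene")
for p in([0.4803,-0.1186,0.0995],[.4862,-.1219,.034],[.4733,-.0783,.0285]):
    p=np.array(p);print((proj(c,[p,p+[0,0,.02]])-[99.66,149.66])*3.2)
print(telemetry.get_obs()["eef_rot"],telemetry.get_obs()["q"])
E
```

```text
[[212.10141705 253.09060493]
 [206.88509047 236.54223856]]
[[232.34946083 310.719343  ]
 [227.77907327 296.06919713]]
[[253.74762015 258.32990824]
 [249.67983868 243.25824939]]
[ 0.01946472  0.12312751  0.99218953 -0.00454656] [-3.29233214e-01  1.73876826e-01  2.01180283e+00 -1.19411478e-03
  9.15944571e-01 -1.65239009e+00]
```

The picture shows the fingertip at crop (284,202), past the arm on its left, and the arm has not moved. The visible finger end is consistently about 18 mm above the reported TCP, so the finger passed over the bar. I'll lift, go back to the right side, level the tool, and descend in small steps while watching the force.

```bash
python3 -m pendant '[[[0,0,-0.15,0,0.006,0],[-0.05,-0.12,-0.02,0,0.006,0],[-0.05,-0.12,0,0,0,0],[0,-0.1,0,0,0,0],[0,0,0,0,0,0]]]'
python3 - <<'E'
from h import *
o=telemetry.get_obs();print(o["eef_rot"]); totool([[.478,-.108,.03]])
E
```

```text
time_s: 5.45
eef_pos: [0.476, -0.1114, 0.0625]
eef_rot: [0.001, 0.123, 0.992, -0.003]
wrist_force: [-0.1, -0.6, 0.3]
opening: -0.004
[ 5.38604397e-04  1.23371204e-01  9.92356966e-01 -2.62818189e-03]
at [ 0.476  -0.1114  0.0625] t 5.45 F [-0.1 -0.6  0.3] yawY 75.8
[ 0.478 -0.108  0.03 ] [-0.005  0.02   0.162]
```

```bash
python3 -m pendant '[[[0,0,0.08,0,0,0],[0,0,0.08,0,0,0],[0,0,0.05,0,0,0],[0,0,0,0,0,0]]]'
python3 -m pendant '[[[0,0,0.03,0,0,0],[0,0,0,0,0,0]]]'
python3 - <<'E'
from h import *
c=imaging.camera("scene");p=telemetry.get_obs()["eef_pos"]
x0,y0,x1,y1=150,190,220,250
print(p,(proj(c,[p,p+[0,0,.02]])-[x0-.45,y0-.45])*10)
cv2.imwrite("pics/z6.png",cv2.resize(c["pixels"][y0:y1,x0:x1],None,fx=10,fy=10,interpolation=cv2.INTER_CUBIC))
E
```

```text
time_s: 5.95
eef_pos: [0.4747, -0.1093, 0.0161]
eef_rot: [-0.001, 0.123, 0.992, -0.002]
wrist_force: [-0.6, -0.1, 0.4]
opening: 0.0
time_s: 6.2
eef_pos: [0.4749, -0.109, 0.0097]
eef_rot: [-0.001, 0.123, 0.992, -0.002]
wrist_force: [-0.3, -1.0, -0.1]
opening: -0.001
[ 0.47525209 -0.10918208  0.01003885] [[235.26485694 559.60746979]
 [221.55268526 515.0062972 ]]
```

View pics/z6.png

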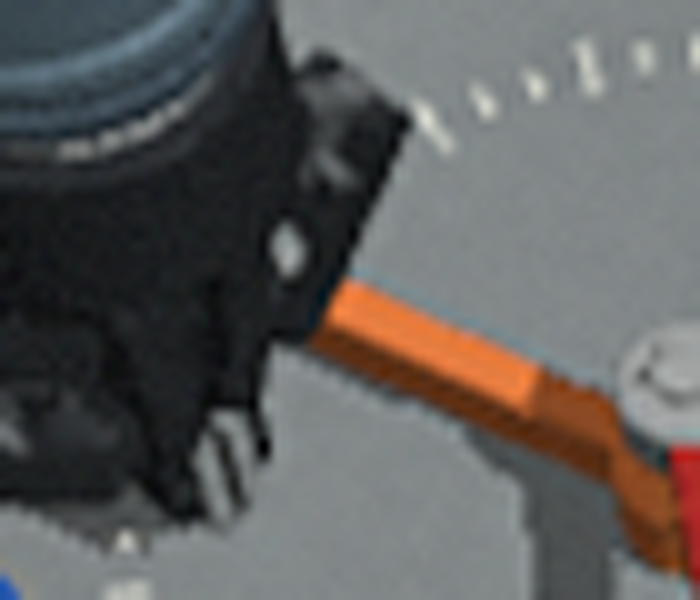

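```bash
python3 - <<'E'
from h import *
c=imaging.camera("scene");p=telemetry.get_obs()["eef_pos"]
for d in(0,.01,.02,.03,.04,.06):
  for z in(.026,.045,.065,.085):
    print(d,z,((proj(c,[[p[0]+.245*d,p[1]+.97*d,z]])-[149.55,189.55])*10).round(0).tolist())
E
```

```text
0 0.026 [[225.0, 525.0]]
0 0.045 [[211.0, 481.0]]
0 0.065 [[197.0, 434.0]]
0 0.085 [[182.0, 385.0]]
0.01 0.026 [[259.0, 496.0]]
0.01 0.045 [[246.0, 452.0]]
0.01 0.065 [[232.0, 404.0]]
0.01 0.085 [[218.0, 355.0]]
0.02 0.026 [[293.0, 467.0]]
0.02 0.045 [[281.0, 423.0]]
0.02 0.065 [[267.0, 375.0]]
0.02 0.085 [[254.0, 325.0]]
0.03 0.026 [[326.0, 438.0]]
0.03 0.045 [[315.0, 394.0]]
0.03 0.065 [[302.0, 346.0]]
0.03 0.085 [[289.0, 296.0]]
0.04 0.026 [[359.0, 410.0]]
0.04 0.045 [[348.0, 365.0]]
0.04 0.065 [[337.0, 316.0]]
0.04 0.085 [[324.0, 266.0]]
0.06 0.026 [[425.0, 353.0]]
0.06 0.045 [[415.0, 308.0]]
0.06 0.065 [[405.0, 259.0]]
0.06 0.085 [[393.0, 209.0]]
```

TCP is at z 0.010 with no force, below the plate top, which confirms that the real finger end is about 16 mm higher, near 0.026. The knuckles (z about 0.065) clear the arm. Now I'll push the arm.

```bash
python3 -m pendant '[[[0,0.035,0.005,0,0,0],[0.01,0.035,0.005,0,0,0],[0.01,0.035,0,0,0,0],[0.01,0.035,0,0,0,0],[0.01,0.035,0,0,0,0],[0.012,0.035,0,0,0,0],[0.01,0.035,0,0,0,0]]]'
python3 - <<'E'
from h import *
totool([armpt(th,.088,.018,.009) for th in range(170,114,-5)])
c=imaging.camera("scene"); x0,y0,x1,y1=BOX["scene"]; k=3.2
cv2.imwrite(f"pics/scene7.png",cv2.resize(c["pixels"][y0:y1,x0:x1],None,fx=k,fy=k,interpolation=cv2.INTER_CUBIC))
E
```

```text
time_s: 7.18
eef_pos: [0.476, -0.0555, 0.0088]
eef_rot: [0.001, 0.123, 0.992, -0.002]
wrist_force: [0.3, -1.1, 0.5]
opening: -0.003
at [ 0.476  -0.0555  0.0088] t 7.17 F [ 0.3 -1.1  0.5] yawY 75.9
[ 0.4735 -0.0551  0.009 ] [ 0.013 -0.001 -0.001]
[ 0.4736 -0.0473  0.009 ] [ 0.009  0.038 -0.   ]
[ 0.4745 -0.0395  0.009 ] [ 0.006  0.039 -0.   ]
[ 0.4759 -0.0318  0.009 ] [ 0.002  0.039 -0.   ]
[ 0.4781 -0.0243  0.009 ] [-0.001  0.039 -0.   ]
[ 0.4809 -0.017   0.009 ] [-0.005  0.039 -0.   ]
[ 0.4843 -0.0099  0.009 ] [-0.008  0.038 -0.   ]
[ 0.4883 -0.0032  0.009 ] [-0.011  0.037 -0.   ]
[0.4929 0.0031 0.009 ] [-0.015  0.036 -0.   ]
[0.4981 0.0091 0.009 ] [-0.018  0.035 -0.   ]
[0.5037 0.0145 0.009 ] [-0.021  0.033 -0.   ]
[0.5098 0.0194 0.009 ] [-0.023  0.031 -0.   ]
```

View pics/scene7.png

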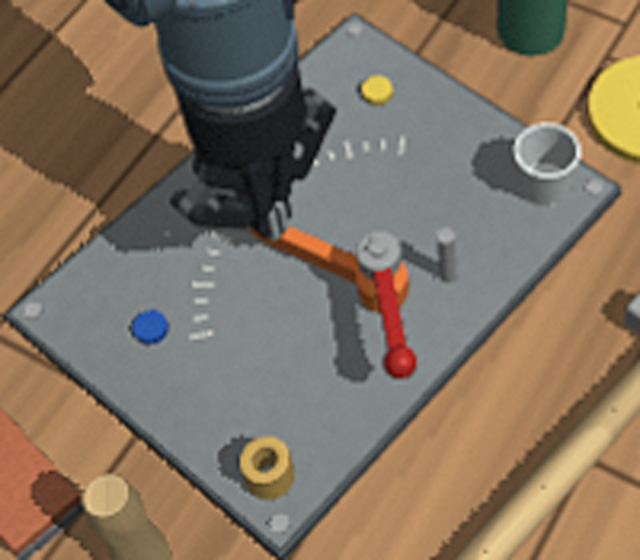

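```bash
python3 - <<'E'
from h import *
c=imaging.camera("scene")
x0,y0,x1,y1=150,180,240,250
print(telemetry.get_obs()["wrist_force"])
cv2.imwrite("pics/z8.png",cv2.resize(c["pixels"][y0:y1,x0:x1],None,fx=8,fy=8,interpolation=cv2.INTER_CUBIC))
E
```

```text
[-0.3705778  -0.10948317  0.06196923]
```

View pics/z8.png

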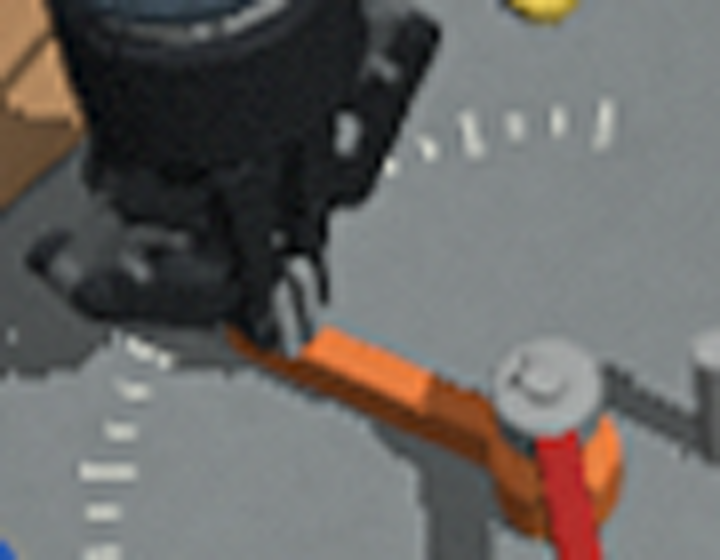

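The zoom shows the fingertip at (295,345) over the bar's top face, with the bar still where it was (end at (230,335)) and no force. The tip I see is the near corner of the finger, so the real end is even higher, by about 30 mm. I'll lift, go back, and lower further in small steps.

```bash
python3 -m pendant '[[[0,0,-0.12,0,0,0],[-0.02,-0.14,0,0,0,0],[-0.02,-0.14,0,0,0,0],[0,0,0.1,0,0,0],[0,0,0,0,0,0]]]'
python3 -m pendant '[[[0,0,0.04,0,0,0],[0,0,0.015,0,0,0],[0,0,0,0,0,0]]]'
python3 - <<'E'
from h import *
o=telemetry.get_obs();c=imaging.camera("scene")
x0,y0,x1,y1=150,180,240,250
p=o["eef_pos"];print(o["wrist_force"],p)
for z in(.02,.03,.04,.05): print(z,((proj(c,[[p[0],p[1],z],[p[0]+.01,p[1]-.01,z]])-[149.56,179.56])*8).round().tolist())
cv2.imwrite("pics/z9.png",cv2.resize(c["pixels"][y0:y1,x0:x1],None,fx=8,fy=8,interpolation=cv2.INTER_CUBIC))
E
```

```text
time_s: 7.9
eef_pos: [0.4706, -0.1138, 0.014]
eef_rot: [0.001, 0.122, 0.993, -0.003]
wrist_force: [0.3, 0.7, -0.8]
opening: -0.001
time_s: 8.28
eef_pos: [0.4715, -0.1137, 0.0034]
eef_rot: [0.002, 0.121, 0.993, -0.003]
wrist_force: [0.3, -0.2, -0.1]
opening: 0.001
[ 0.29922258 -0.17323505 -0.11981248] [ 0.47146675 -0.113747    0.00337468]
0.02 [[162.0, 517.0], [171.0, 561.0]]
0.03 [[156.0, 499.0], [166.0, 543.0]]
0.04 [[150.0, 481.0], [160.0, 525.0]]
0.05 [[145.0, 462.0], [154.0, 506.0]]
```

View pics/z9.png

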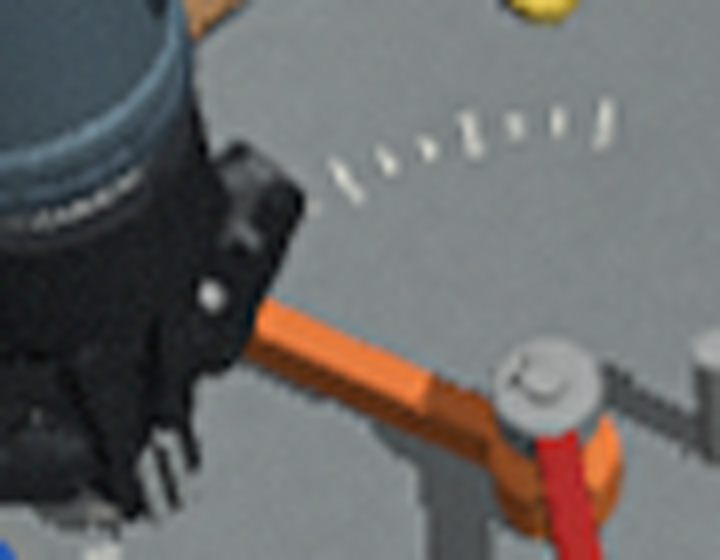

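```bash
python3 -m pendant '[[[0,0,0.02,0,0,0],[0,0,0,0,0,0]]]';python3 -m pendant '[[[0,0,0.02,0,0,0],[0,0,0,0,0,0]]]'
python3 - <<'E'
from h import *
o=telemetry.get_obs();c=imaging.camera("scene")
x0,y0,x1,y1=150,180,240,250
p=o["eef_pos"];print(o["wrist_force"],p)
for z in(.012,.02,.03,.04): print(z,((proj(c,[[p[0],p[1],z],[p[0]+.011,p[1]-.0,z]])-[149.56,179.56])*8).round().tolist())
cv2.imwrite("pics/z10.png",cv2.resize(c["pixels"][y0:y1,x0:x1],None,fx=8,fy=8,interpolation=cv2.INTER_CUBIC))
E
```

```text
time_s: 8.57
eef_pos: [0.4718, -0.1137, -0.0005]
eef_rot: [0.002, 0.121, 0.993, -0.003]
wrist_force: [-0.4, 0.7, 0.3]
opening: -0.001
time_s: 8.82
eef_pos: [0.4719, -0.1137, -0.0046]
eef_rot: [0.002, 0.121, 0.993, -0.003]
wrist_force: [-0.3, 0.5, -0.4]
opening: -0.001
[-0.25655445  0.46963084 -0.38374999] [ 0.47190844 -0.11369919 -0.00463687]
0.012 [[168.0, 532.0], [201.0, 548.0]]
0.02 [[163.0, 518.0], [196.0, 534.0]]
0.03 [[158.0, 500.0], [191.0, 516.0]]
0.04 [[152.0, 481.0], [185.0, 498.0]]
```

View pics/z10.png

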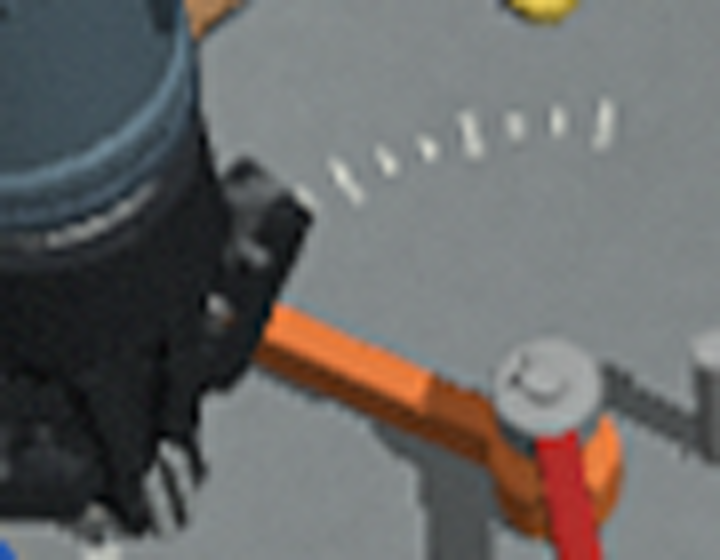

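The tip is now at (170,535), which works out to about z 0.020, still with no contact force. That is within the bar's height band, so I'll push again.

```bash
python3 -m pendant '[[[0,0.035,0.0,0,0,0],[0.0,0.035,0.0,0,0,0],[0.0,0.035,0,0,0,0],[0.01,0.035,0,0,0,0],[0.01,0.035,0,0,0,0],[0.012,0.035,0,0,0,0]]]'
python3 - <<'E'
from h import *
totool([armpt(th,.088,.018,-.005) for th in range(170,114,-5)])
c=imaging.camera("scene")
x0,y0,x1,y1=150,180,240,250
cv2.imwrite("pics/z11.png",cv2.resize(c["pixels"][y0:y1,x0:x1],None,fx=8,fy=8,interpolation=cv2.INTER_CUBIC))
E
```

```text
time_s: 9.62
eef_pos: [0.4766, -0.0688, -0.0045]
eef_rot: [0.003, 0.121, 0.993, -0.003]
wrist_force: [0.8, -2.0, -0.4]
opening: 0.002
at [ 0.4766 -0.0688 -0.0045] t 9.62 F [ 0.8 -2.  -0.4] yawY 76.1
[ 0.4735 -0.0551 -0.005 ] [0.031 0.062 0.002]
[ 0.4736 -0.0473 -0.005 ] [ 0.009  0.038 -0.   ]
[ 0.4745 -0.0395 -0.005 ] [ 0.005  0.039 -0.   ]
[ 0.4759 -0.0318 -0.005 ] [ 0.002  0.039 -0.   ]
[ 0.4781 -0.0243 -0.005 ] [-0.001  0.039 -0.   ]
[ 0.4809 -0.017  -0.005 ] [-0.005  0.039 -0.   ]
[ 0.4843 -0.0099 -0.005 ] [-0.008  0.038 -0.   ]
[ 0.4883 -0.0032 -0.005 ] [-0.011  0.037 -0.   ]
[ 0.4929  0.0031 -0.005 ] [-0.015  0.036 -0.   ]
[ 0.4981  0.0091 -0.005 ] [-0.018  0.035 -0.   ]
[ 0.5037  0.0145 -0.005 ] [-0.021  0.033 -0.   ]
[ 0.5098  0.0194 -0.005 ] [-0.024  0.031 -0.   ]
```

View pics/z11.png

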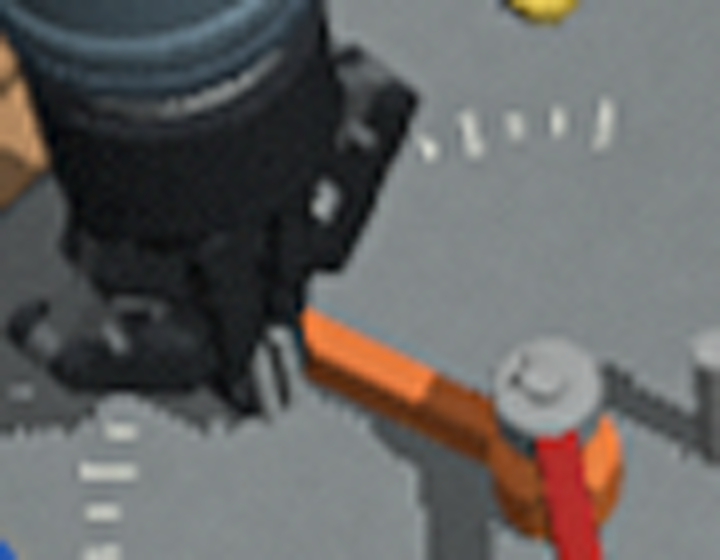

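Contact: the force is −2 N in y and the tip at (275,400) is against the bar's right face. I'll carry on along the arc.

```bash
python3 -m pendant '[[[0.012,0.035,0,0,0,0],[0.012,0.037,0,0,0,0],[0.01,0.038,0,0,0,0],[0.008,0.038,0,0,0,0],[0.006,0.038,0,0,0,0]]]'
python3 - <<'E'
from h import *
totool([armpt(th,.088,.018,-.005) for th in range(165,114,-5)])
c=imaging.camera("scene")
x0,y0,x1,y1=150,160,240,230
cv2.imwrite("pics/z12.png",cv2.resize(c["pixels"][y0:y1,x0:x1],None,fx=8,fy=8,interpolation=cv2.INTER_CUBIC))
E
```

```text
time_s: 10.3
eef_pos: [0.4773, -0.0284, -0.0041]
eef_rot: [0.004, 0.121, 0.993, -0.004]
wrist_force: [0.6, -1.8, 0.6]
opening: -0.002
at [ 0.4773 -0.0284 -0.0041] t 10.3 F [ 0.6 -1.8  0.6] yawY 76.1
[ 0.4736 -0.0473 -0.005 ] [-0.005 -0.096  0.005]
[ 0.4745 -0.0395 -0.005 ] [ 0.005  0.039 -0.   ]
[ 0.4759 -0.0318 -0.005 ] [ 0.002  0.039 -0.   ]
[ 0.4781 -0.0243 -0.005 ] [-0.001  0.039 -0.   ]
[ 0.4809 -0.017  -0.005 ] [-0.005  0.039 -0.   ]
[ 0.4843 -0.0099 -0.005 ] [-0.008  0.038 -0.   ]
[ 0.4883 -0.0032 -0.005 ] [-0.011  0.037 -0.   ]
[ 0.4929  0.0031 -0.005 ] [-0.015  0.036 -0.   ]
[ 0.4981  0.0091 -0.005 ] [-0.018  0.035 -0.   ]
[ 0.5037  0.0145 -0.005 ] [-0.021  0.033 -0.   ]
[ 0.5098  0.0194 -0.005 ] [-0.024  0.031 -0.   ]
```

View pics/z12.png

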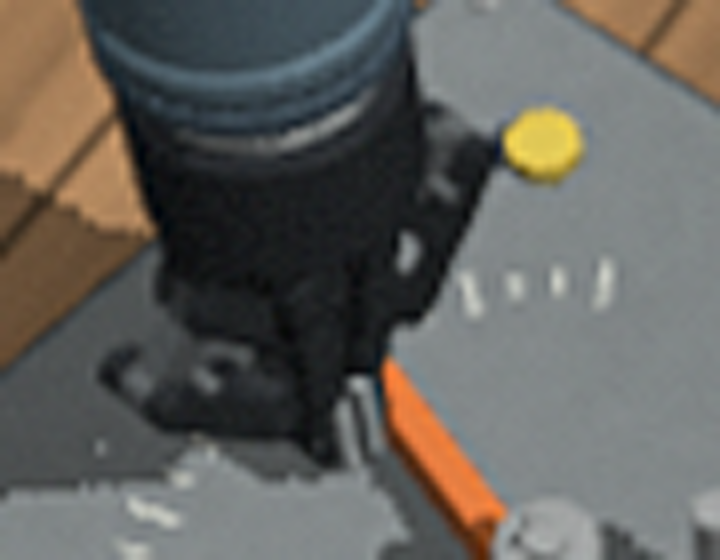

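The bar now turns with the finger, pushing at about 2 N. I'll continue.

```bash
python3 -m pendant '[[[-0.002,0.038,0.002,0,0,0],[-0.005,0.038,0.002,0,0,0],[-0.008,0.037,0,0,0,0],[-0.011,0.036,0,0,0,0]]]'
cat >> h.py <<'E'
def armang():
    for n in("scene","top"):
        c=imaging.camera(n); m,l,b=blobs(c,(7,170,190),(15,255,255),amin=25,box=BOX[n])
        for i,a,ce,s in b:
            v,u=np.where(l==i); X=ray(c,np.c_[u,v],.039)[:,:2]; g=X.mean(0); d=np.linalg.svd(X-g)[2][0]
            if d@(g-PV)<0:d=-d
            print(n,a,"fitdir",np.degrees(np.arctan2(d[1],d[0])).round(1),"piv->cen",np.degrees(np.arctan2(*(g-PV)[::-1])).round(1),"r",np.linalg.norm(g-PV).round(3))
    print("stud dir",np.degrees(np.arctan2(*(ST-PV)[::-1])))
E
python3 - <<'E'
from h import *
totool([armpt(th,.088,.018,-.005) for th in range(130,104,-5)])
armang()
for n,B in(("scene",(150,160,240,230)),("top",(225,190,315,260))):
    c=imaging.camera(n)
    x0,y0,x1,y1=B
    cv2.imwrite(f"pics/{n}13.png",cv2.resize(c["pixels"][y0:y1,x0:x1],None,fx=8,fy=8,interpolation=cv2.INTER_CUBIC))
E
```

```text
time_s: 10.85
eef_pos: [0.4895, 0.0018, -0.0054]
eef_rot: [0.003, 0.121, 0.993, -0.004]
wrist_force: [-0.0, -2.1, 0.9]
opening: -0.002
at [ 0.4895  0.0018 -0.0054] t 10.85 F [-0.  -2.1  0.9] yawY 76.1
[ 0.4929  0.0031 -0.005 ] [-0.015  0.01  -0.002]
[ 0.4981  0.0091 -0.005 ] [-0.018  0.035 -0.   ]
[ 0.5037  0.0145 -0.005 ] [-0.021  0.033 -0.   ]
[ 0.5098  0.0194 -0.005 ] [-0.024  0.031 -0.   ]
[ 0.5163  0.0238 -0.005 ] [-0.026  0.029  0.   ]
[ 0.5231  0.0276 -0.005 ] [-0.029  0.027  0.   ]
scene 103 fitdir 131.1 piv->cen 132.0 r 0.069
stud dir 122.56273087361443
```

View pics/scene13.png

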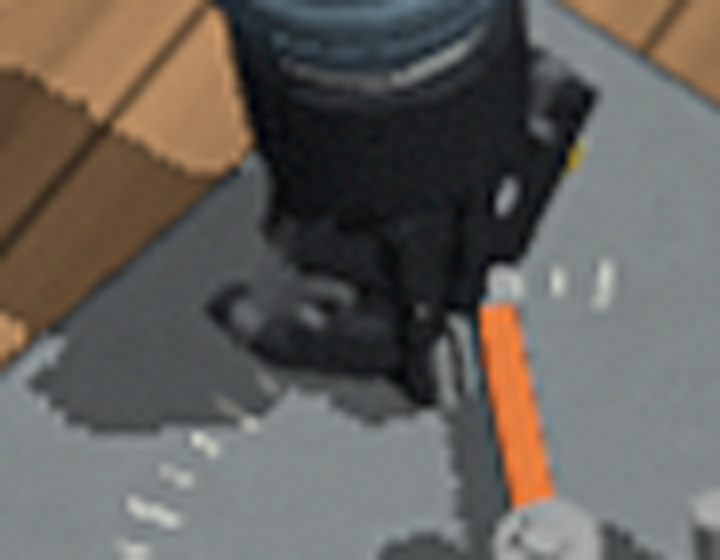

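View pics/top13.png

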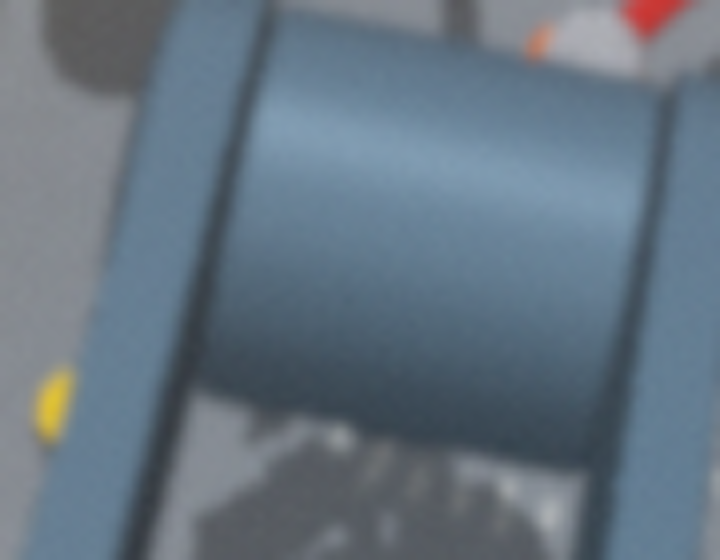

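The arm is at about 131.5° and the stud direction is 122.6°. I'll push about 7° more, then back off and measure.

```bash
python3 -m pendant '[[[-0.016,0.02,0,0,0,0],[-0.016,0.02,0,0,0,0],[0,0,0,0,0,0]]]'
python3 - <<'E'
from h import *
totool([])
armang()
E
```

```text
time_s: 11.42
eef_pos: [0.4967, 0.0085, -0.006]
eef_rot: [0.002, 0.121, 0.993, -0.003]
wrist_force: [-0.9, -0.6, 0.9]
opening: -0.001
at [ 0.4967  0.0085 -0.006 ] t 11.43 F [-0.9 -0.6  0.9] yawY 76.1
scene 108 fitdir 124.7 piv->cen 125.0 r 0.07
stud dir 122.56273087361443
```

```bash
python3 -m pendant '[[[-0.009,0.012,0,0,0,0],[0,0,0,0,0,0]]]'
python3 - <<'E'
from h import *
totool([])
armang()
E
python3 -m pendant '[[[0.03,-0.04,0,0,0,0],[0.06,-0.08,0,0,0,0],[0.02,-0.04,0,0,0,0],[0,0,-0.2,0,0,0],[0,0,-0.2,0,0,0],[0,-0.25,-0.05,0,0,0],[0,-0.25,0,0,0,0],[0,-0.25,0,0,0,0],[0,-0.1,0,0,0,0],[0,0,0,0,0,0]]]'
python3 - <<'E'
from h import *
totool([])
armang()
for n in("top","scene"):
    c=imaging.camera(n); x0,y0,x1,y1=BOX[n]; k=4 if n=="top" else 3.2
    cv2.imwrite(f"pics/{n}14.png",cv2.resize(c["pixels"][y0:y1,x0:x1],None,fx=k,fy=k,interpolation=cv2.INTER_CUBIC))
E
```

```text
time_s: 11.78
eef_pos: [0.499, 0.0102, -0.0059]
eef_rot: [0.002, 0.121, 0.993, -0.004]
wrist_force: [-0.8, -0.5, 0.8]
opening: -0.001
at [ 0.499   0.0102 -0.0059] t 11.78 F [-0.8 -0.5  0.8] yawY 76.1
scene 115 fitdir 122.0 piv->cen 123.2 r 0.068
stud dir 122.56273087361443
time_s: 13.12
eef_pos: [0.4267, -0.1881, 0.0896]
eef_rot: [0.005, 0.122, 0.993, -0.005]
wrist_force: [0.6, 0.9, -1.0]
opening: -0.004
at [ 0.4267 -0.1881  0.0896] t 13.12 F [ 0.6  0.9 -1. ] yawY 76.0
scene 113 fitdir 122.3 piv->cen 123.2 r 0.069
top 144 fitdir 123.2 piv->cen 122.6 r 0.058
stud dir 122.56273087361443
```

View pics/scene14.png

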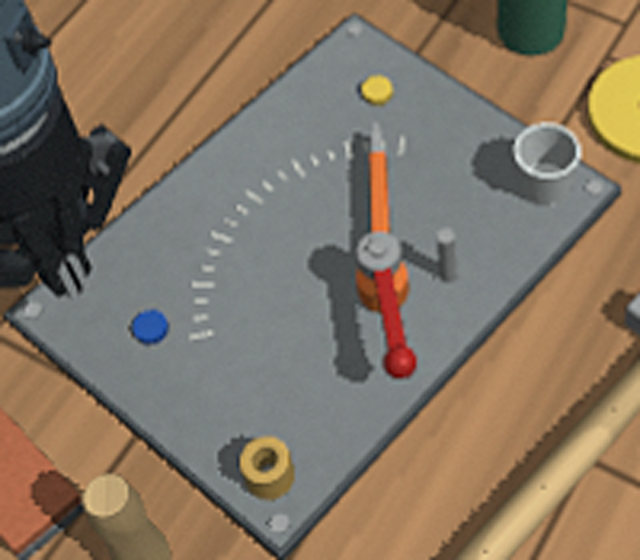

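View pics/top14.png

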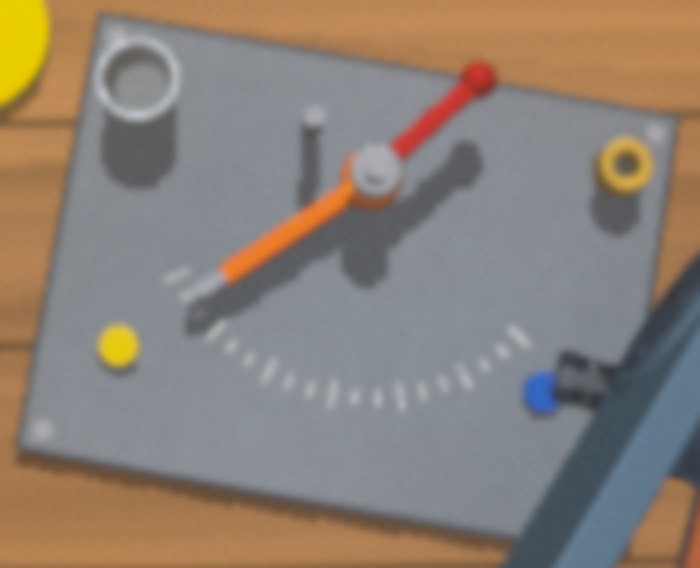

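Both views agree: the arm line runs at 122.3–123.2° against a stud direction of 122.6°, so it points at the yellow stud (scene (377,90), top (118,346)). The lever is still open. Now the lever.

```bash
cat >> h.py <<'E'
def levpt(th,r,e,z):
    a=np.radians(th); u=np.array([np.cos(a),np.sin(a)]); t=np.array([-np.sin(a),np.cos(a)]); return np.r_[PV+r*u-e*t,z]
E
python3 - <<'E'
from h import *
t=imaging.camera("top"); 
print("bush",ray(t,[361,195.5],.042),"handle",ray(t,[404,210],.115))
totool([levpt(-49.5,.068,.045,.07),levpt(-49.5,.068,.045,.016)]+[levpt(a,.068,.021,.016) for a in range(-50,40,8)])
E
```

```text
bush [[ 0.56821819 -0.20165869  0.042     ]] handle [[ 0.52475611 -0.2817824   0.115     ]]
at [ 0.427  -0.1855  0.0892] t 13.38 F [-0.   0.4 -0.8] yawY 76.3
[ 0.5732 -0.1336  0.07  ] [-0.648  0.426  0.1  ]
[ 0.5732 -0.1336  0.016 ] [0.003 0.002 0.27 ]
[ 0.5909 -0.1183  0.016 ] [-0.068  0.095  0.   ]
[ 0.5998 -0.1138  0.016 ] [-0.038  0.032  0.   ]
[ 0.6079 -0.1081  0.016 ] [-0.033  0.037  0.   ]
[ 0.6152 -0.1014  0.016 ] [-0.027  0.041 -0.   ]
[ 0.6215 -0.0937  0.016 ] [-0.021  0.045 -0.   ]
[ 0.6266 -0.0852  0.016 ] [-0.015  0.047 -0.   ]
[ 0.6305 -0.0761  0.016 ] [-0.008  0.049 -0.   ]
[ 0.6331 -0.0665  0.016 ] [-0.001  0.05  -0.   ]
[ 0.6344 -0.0566  0.016 ] [ 0.006  0.049 -0.   ]
[ 0.6342 -0.0467  0.016 ] [ 0.012  0.048 -0.   ]
[ 0.6327 -0.0369  0.016 ] [ 0.019  0.046 -0.001]
[ 0.6298 -0.0274  0.016 ] [ 0.025  0.043 -0.001]
```

```bash
python3 -m pendant '[[[0,0.14,0,0,0,0],[0,0.14,0,0,0,0],[-0.13,0.1,0,0,0,0],[-0.18,0.05,0,0,0,0],[-0.18,0,0,0,0,0],[-0.15,0,0.05,0,0,0],[0,0,0.05,0,0,0],[0,0,0,0,0,0]]]'
python3 - <<'E'
from h import *
totool([levpt(-49.5,.068,.045,.016)])
c=imaging.camera("scene"); x0,y0,x1,y1=BOX["scene"]; k=3.2
cv2.imwrite(f"pics/scene15.png",cv2.resize(c["pixels"][y0:y1,x0:x1],None,fx=k,fy=k,interpolation=cv2.INTER_CUBIC))
E
```

```text
time_s: 14.38
eef_pos: [0.5758, -0.1202, 0.0679]
eef_rot: [0.004, 0.113, 0.994, -0.004]
wrist_force: [0.3, 0.0, 0.2]
opening: -0.001
at [ 0.5758 -0.1202  0.0679] t 14.38 F [0.3 0.  0.2] yawY 77.0
[ 0.5732 -0.1336  0.016 ] [-0.    -0.067  0.26 ]
```

View pics/scene15.png

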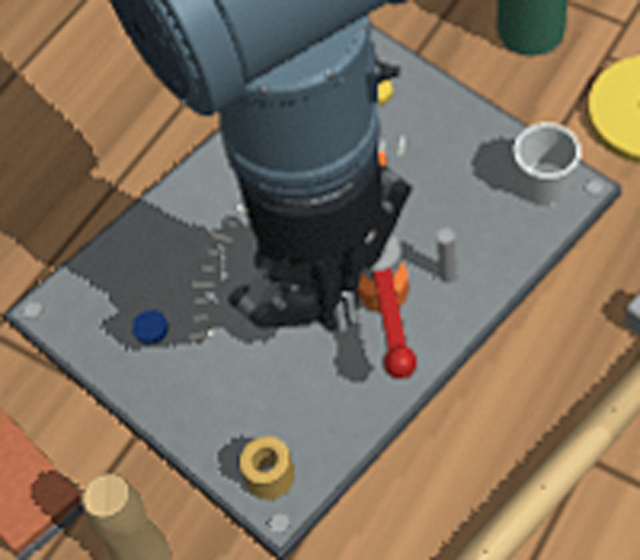

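The tip is at (340,325), to the right of the lever and still high. I'll shift about 20 mm further right and lower.

```bash
python3 -m pendant '[[[0,-0.1,0,0,0,0],[0,0,0.1,0,0,0],[0,0,0.1,0,0,0],[0,0,0.04,0,0,0],[0,0,0,0,0,0]]]'
python3 - <<'E'
from h import *
totool([levpt(-49.5,.068,.021,.016)])
c=imaging.camera("scene"); x0,y0,x1,y1=180,190,260,250; k=9
cv2.imwrite(f"pics/scene16.png",cv2.resize(c["pixels"][y0:y1,x0:x1],None,fx=k,fy=k,interpolation=cv2.INTER_CUBIC))
E
```

```text
time_s: 15.05
eef_pos: [0.5695, -0.1425, 0.0184]
eef_rot: [0.004, 0.114, 0.993, -0.004]
wrist_force: [1.5, -0.5, -0.1]
opening: -0.001
at [ 0.5695 -0.1425  0.0184] t 15.05 F [ 1.5 -0.5 -0.1] yawY 76.9
[ 0.5915 -0.118   0.016 ] [-0.079  0.144  0.012]
```

View pics/scene16.png

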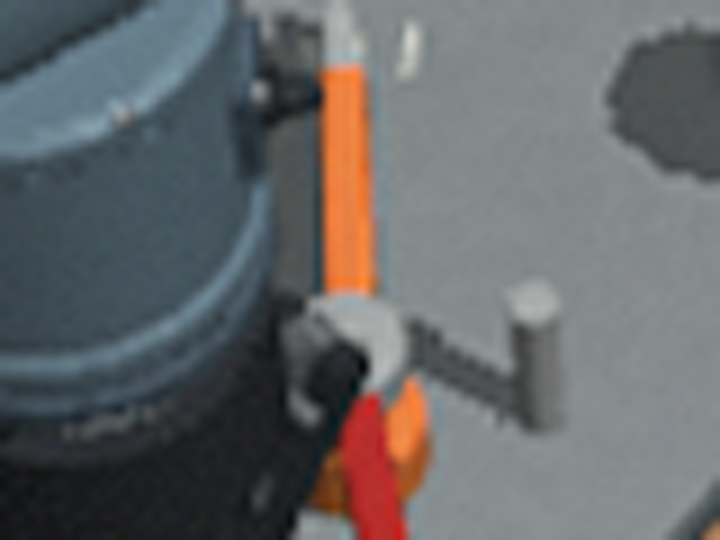

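The knuckle shows in front of the hub (370,345) but is above it, with no steady force. I'll advance onto the lever along its tangent.

```bash
python3 -m pendant '[[[-0.035,0.02,0.005,0,0,0],[-0.035,0.03,0.005,0,0,0],[-0.03,0.03,0,0,0,0],[-0.03,0.035,0,0,0,0],[0,0,0,0,0,0]]]'
python3 - <<'E'
from h import *
totool([levpt(a,.068,.021,.016) for a in range(-50,40,8)])
c=imaging.camera("scene"); x0,y0,x1,y1=180,210,260,270; k=9
cv2.imwrite(f"pics/scene17.png",cv2.resize(c["pixels"][y0:y1,x0:x1],None,fx=k,fy=k,interpolation=cv2.INTER_CUBIC))
E
```

```text
time_s: 15.72
eef_pos: [0.6041, -0.1252, 0.0186]
eef_rot: [0.006, 0.114, 0.993, -0.005]
wrist_force: [0.1, -0.8, 0.1]
opening: 0.0
at [ 0.6041 -0.1252  0.0186] t 15.72 F [ 0.1 -0.8  0.1] yawY 76.9
[ 0.5909 -0.1183  0.016 ] [0.072 0.019 0.012]
[ 0.5998 -0.1138  0.016 ] [-0.038  0.032  0.   ]
[ 0.6079 -0.1081  0.016 ] [-0.033  0.037  0.   ]
[ 0.6152 -0.1014  0.016 ] [-0.028  0.041  0.   ]
[ 0.6215 -0.0937  0.016 ] [-0.022  0.045 -0.   ]
[ 0.6266 -0.0852  0.016 ] [-0.015  0.047 -0.   ]
[ 0.6305 -0.0761  0.016 ] [-0.009  0.049 -0.   ]
[ 0.6331 -0.0665  0.016 ] [-0.002  0.05  -0.   ]
[ 0.6344 -0.0566  0.016 ] [ 0.005  0.049 -0.   ]
[ 0.6342 -0.0467  0.016 ] [ 0.012  0.048 -0.001]
[ 0.6327 -0.0369  0.016 ] [ 0.019  0.046 -0.001]
[ 0.6298 -0.0274  0.016 ] [ 0.025  0.043 -0.001]
```

View pics/scene17.png

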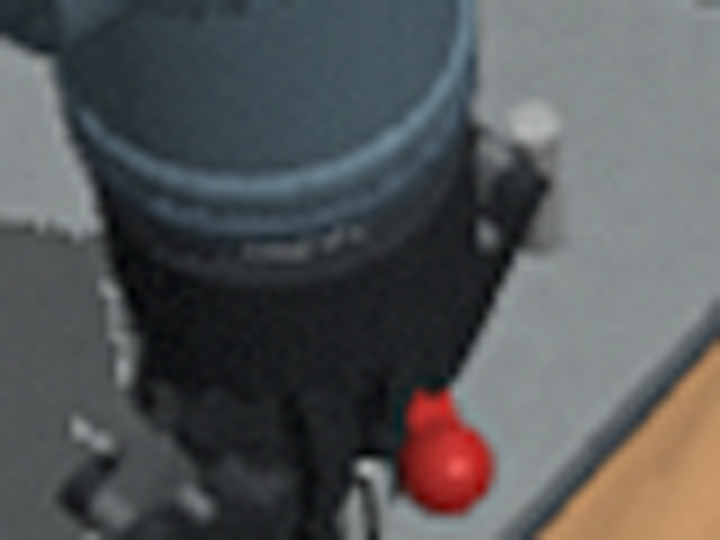

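```bash
python3 -m pendant '[[[-0.005,0.043,0.004,0,0,0],[-0.01,0.043,0.004,0,0,0],[-0.013,0.043,0,0,0,0],[-0.02,0.045,0,0,0,0],[-0.015,0.047,0,0,0,0]]]'
python3 - <<'E'
from h import *
totool([levpt(a,.068,.021,.016) for a in range(-26,45,8)])
c=imaging.camera("scene"); x0,y0,x1,y1=180,200,260,260; k=9
m,l,b=blobs(c,(0,180,60),(4,255,255),box=BOX["scene"]); print([(a,ce,ray(c,ce,.063)[0]) for i,a,ce,s in b])
cv2.imwrite(f"pics/scene18.png",cv2.resize(c["pixels"][y0:y1,x0:x1],None,fx=k,fy=k,interpolation=cv2.INTER_CUBIC))
E
```

```text
time_s: 16.4
eef_pos: [0.6256, -0.083, 0.0164]
eef_rot: [0.004, 0.114, 0.993, -0.005]
wrist_force: [-2.1, -1.5, 1.7]
opening: 0.0
at [ 0.6256 -0.083   0.0164] t 16.4 F [-2.1 -1.5  1.7] yawY 76.9
[ 0.6152 -0.1014  0.016 ] [ 0.03  -0.101  0.003]
[ 0.6215 -0.0937  0.016 ] [-0.022  0.045 -0.   ]
[ 0.6266 -0.0852  0.016 ] [-0.015  0.047 -0.   ]
[ 0.6305 -0.0761  0.016 ] [-0.009  0.049 -0.   ]
[ 0.6331 -0.0665  0.016 ] [-0.002  0.05  -0.   ]
[ 0.6344 -0.0566  0.016 ] [ 0.005  0.049 -0.   ]
[ 0.6342 -0.0467  0.016 ] [ 0.012  0.048 -0.001]
[ 0.6327 -0.0369  0.016 ] [ 0.019  0.046 -0.001]
[ 0.6298 -0.0274  0.016 ] [ 0.025  0.043 -0.001]
[(np.int32(61), array([247.80327869, 249.60655738]), array([ 0.64126545, -0.06414859,  0.063     ]))]
```

View pics/scene18.png

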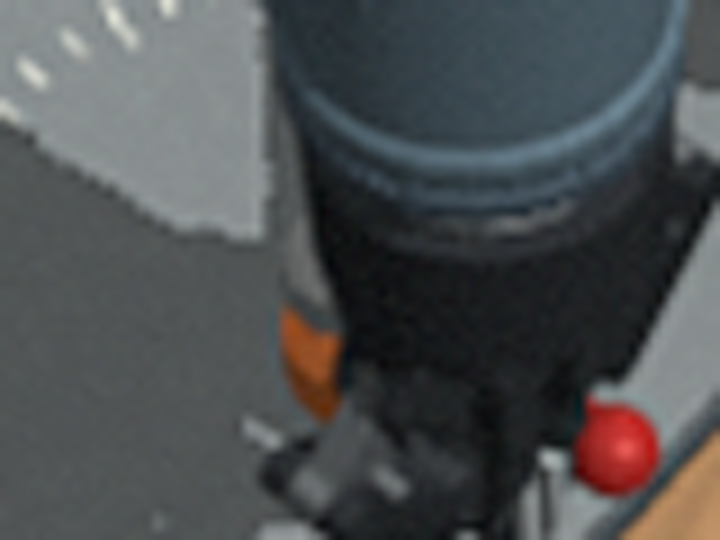

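The lever is moving: the ball is at (.641,−.064), about −8°. I'll continue towards its stop at about +32°.

```bash
python3 -m pendant '[[[-0.008,0.048,0,0,0,0],[-0.004,0.05,0,0,0,0],[0.004,0.05,0,0,0,0],[0.01,0.048,0,0,0,0]]]'
python3 - <<'E'
from h import *
totool([levpt(a,.068,.021,.016) for a in range(14,45,6)])
c=imaging.camera("scene"); x0,y0,x1,y1=190,190,270,250; k=9
m,l,b=blobs(c,(0,180,60),(4,255,255),box=BOX["scene"]); print([(a,ce,ray(c,ce,.063)[0]) for i,a,ce,s in b])
cv2.imwrite(f"pics/scene19.png",cv2.resize(c["pixels"][y0:y1,x0:x1],None,fx=k,fy=k,interpolation=cv2.INTER_CUBIC))
E
```

```text
time_s: 16.95
eef_pos: [0.6349, -0.0419, 0.0157]
eef_rot: [0.004, 0.114, 0.993, -0.005]
wrist_force: [-5.0, -3.3, 1.0]
opening: 0.001
at [ 0.6349 -0.0419  0.0157] t 16.95 F [-5.  -3.3  1. ] yawY 76.9
[ 0.6344 -0.0566  0.016 ] [-0.014 -0.072 -0.001]
[ 0.6344 -0.0492  0.016 ] [ 0.008  0.036 -0.   ]
[ 0.6336 -0.0418  0.016 ] [ 0.012  0.035 -0.   ]
[ 0.6321 -0.0345  0.016 ] [ 0.016  0.034 -0.   ]
[ 0.6298 -0.0274  0.016 ] [ 0.019  0.032 -0.   ]
[ 0.6268 -0.0206  0.016 ] [ 0.022  0.03  -0.   ]
[(np.int32(38), array([228.28947368, 230.26315789]), array([ 0.58210363, -0.04297534,  0.063     ]))]
```

View pics/scene19.png

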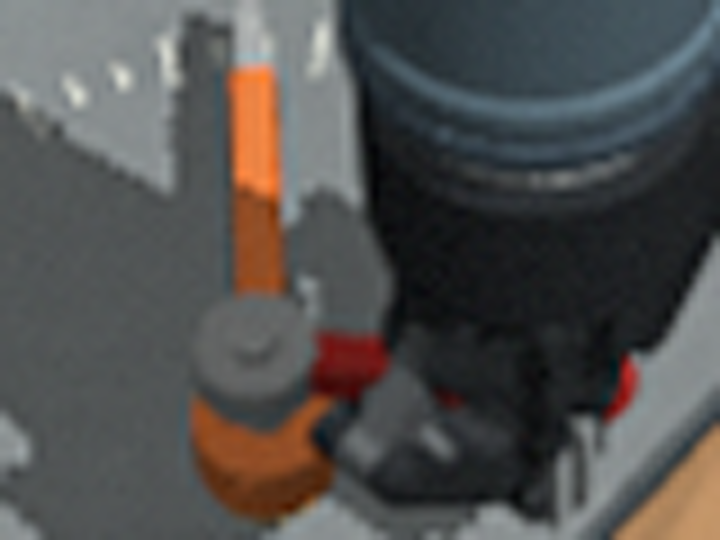

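```bash
python3 - <<'E'
from h import *
c=imaging.camera("scene")
for a in(0,8,16,24,32): 
    r=np.radians(a); print(a,((proj(c,[[PV[0]+.08*np.cos(r),PV[1]+.08*np.sin(r),.063],[PV[0]+.03*np.cos(r),PV[1]+.03*np.sin(r),.07]])-[189.55,189.55])*9).round().tolist())
print(telemetry.get_obs()["wrist_force"])
armang()
E
```

```text
0 [[556.0, 506.0], [368.0, 402.0]]
8 [[575.0, 467.0], [376.0, 388.0]]
16 [[589.0, 428.0], [381.0, 373.0]]
24 [[595.0, 387.0], [384.0, 358.0]]
32 [[595.0, 347.0], [385.0, 343.0]]
[-0.12620037  0.59673734 -0.24438571]
scene 56 fitdir 126.3 piv->cen 122.8 r 0.085
stud dir 122.56273087361443
```

```bash
python3 -m pendant '[[[0.02,0.024,0,0,0,0],[0.02,0.024,0,0,0,0],[0.018,0.022,0,0,0,0]]]'
python3 - <<'E'
from h import *
totool([])
armang()
c=imaging.camera("scene"); x0,y0,x1,y1=190,190,270,250; k=9
cv2.imwrite(f"pics/scene20.png",cv2.resize(c["pixels"][y0:y1,x0:x1],None,fx=k,fy=k,interpolation=cv2.INTER_CUBIC))
E
```

```text
time_s: 17.52
eef_pos: [0.6332, -0.0329, 0.0175]
eef_rot: [0.012, 0.115, 0.993, -0.01]
wrist_force: [10.3, -25.4, -13.1]
opening: -0.001
at [ 0.6332 -0.0329  0.0175] t 17.52 F [ 10.3 -25.4 -13.1] yawY 76.8
scene 35 fitdir 129.6 piv->cen 122.8 r 0.091
stud dir 122.56273087361443
```

View pics/scene20.png

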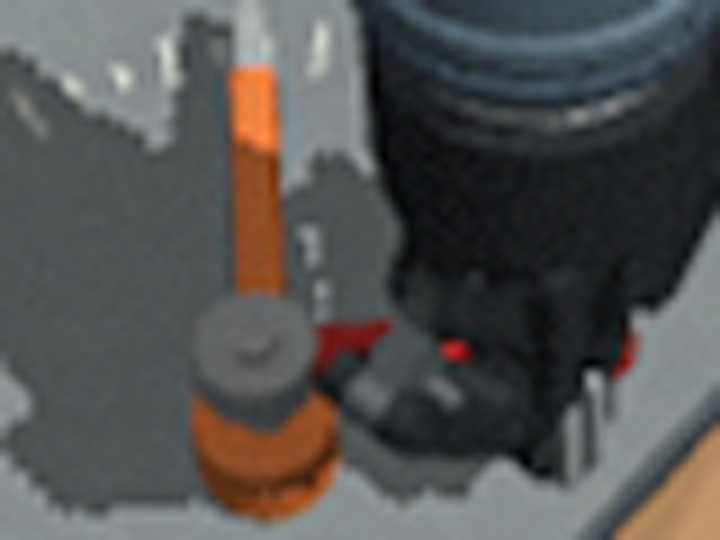

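The force jumped to 27 N along the lever's normal and the ball is at (625,350), matching 32°: the lever is at its stop. I'll back off and clear out.

```bash
python3 -m pendant '[[[-0.02,-0.06,0,0,0,0],[-0.02,-0.08,0,0,0,0],[0,-0.05,0,0,0,0],[0,0,-0.2,0,0,0],[0,0,-0.25,0,0,0],[0,0,-0.25,0,0,0],[0.3,0,0,0,0,0],[0.3,0,0,0,0,0],[0.3,0,0,0,0,0],[0.3,0,0,0,0,0],[0,0,0,0,0,0]]]'
python3 - <<'E'
from h import *
totool([])
armang()
for n in("top","scene"):
    c=imaging.camera(n); cv2.imwrite(f"pics/{n}21f.png",c["pixels"])
    x0,y0,x1,y1=BOX[n]; k=4 if n=="top" else 3.2
    m,l,b=blobs(c,(0,180,60),(4,255,255),box=BOX[n]); print([(a,ray(c,ce,.063)[0]) for i,a,ce,s in b])
    for i,a,ce,s in b:
        d=ray(c,ce,.065)[0][:2]-PV; print("lever ang",np.degrees(np.arctan2(d[1],d[0])))
    cv2.imwrite(f"pics/{n}21.png",cv2.resize(c["pixels"][y0:y1,x0:x1],None,fx=k,fy=k,interpolation=cv2.INTER_CUBIC))
E
```

```text
time_s: 19.05
eef_pos: [0.3865, -0.0141, 0.1557]
eef_rot: [0.012, 0.116, 0.993, -0.007]
wrist_force: [0.9, -0.4, 0.3]
opening: -0.0
at [ 0.3865 -0.0141  0.1557] t 19.05 F [ 0.9 -0.4  0.3] yawY 76.7
scene 113 fitdir 122.3 piv->cen 123.2 r 0.069
scene 66 fitdir -132.1 piv->cen -45.2 r 0.008
top 134 fitdir 123.3 piv->cen 122.5 r 0.061
stud dir 122.56273087361443
[(np.int32(90), array([ 0.61399434, -0.02148024,  0.063     ]))]
lever ang 31.882788521450536
[(np.int32(214), array([ 0.6071343 , -0.02448224,  0.063     ]))]
lever ang 31.43366598842566
```

View pics/scene21.png

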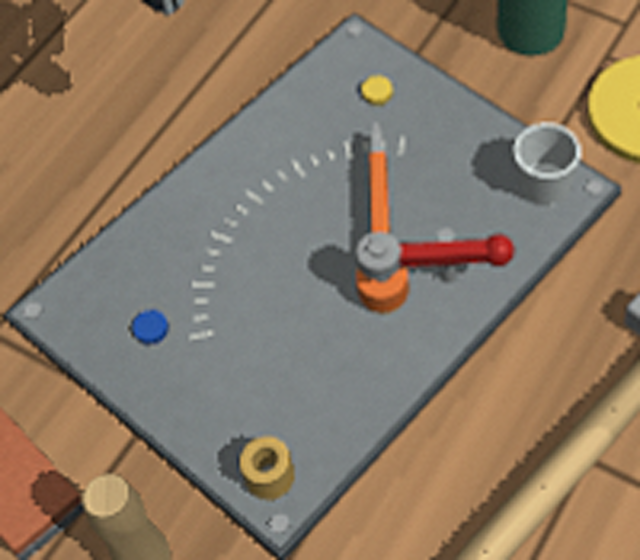

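View pics/top21.png

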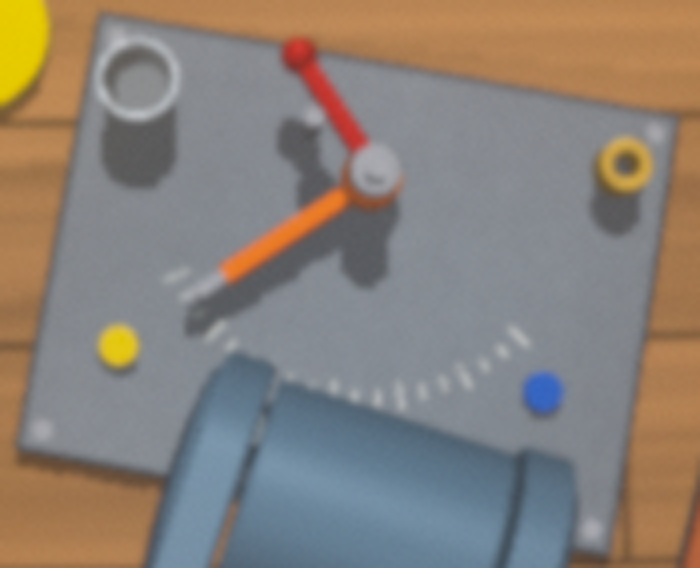

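The arm is at 122.3–123.3° (stud at 122.6°) and the lever at about 31.7° (stop at 32°). The tin, bush and other things are where they were, and the robot is clear.

```bash
python3 -c "
from bench import ctrl
print(ctrl.hand_in())"
```

```text
the job is handed in; nothing more can be done
None
```

I pushed the orange arm round to the yellow stud with the shut fingertip, then pushed the red lever anticlockwise to its stop. I then backed the robot clear and handed in at about 19 s. No verdict was reported.

**Last checks, from both cameras:**
- **Arm:** it points at 122.3–123.3°, and the stud lies at 122.6°. That puts its line about 2 mm from the stud's centre, against the 9 mm allowed. Calibration could add about 2–3 mm.
- **Lever:** it is at about 31.7°, with its stop at about 32.0°. The force rose to about 27 N in total as it reached the stop.
- **Pushing force:** readings while turning the arm were about 2 N. I only read the force between moves, so brief peaks would not show.
- **Loose things:** the tin and bush look unmoved in the pictures. I judged these by eye and did not measure them. I did not check the others one by one.
- **Seat lift:** I did not measure this directly; the arm looks seated in the pictures.

**What disagreed:** the real finger end was about 25–30 mm above the reported TCP. Because of this, my first two attempts passed over the arm without moving it, with no notable force. I corrected by going lower.

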